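Change over the pastry-carton folder

ROBOT

A 7-joint arm with a two-finger parallel gripper is mounted at the origin on the work surface. World frame = base frame: x ahead of the robot, y to its left, z up, the work surface at z = 0. Lengths are in m, angles in rad, forces in N, time in s.
With the tool pointing down it reaches from about 0.4 to 0.85 m from the base axis. Payload 4.5 kg.
Tool frame: the origin (TCP) lies midway between the tips of the shut fingers; the grasp point (between the pads) lies 19 mm behind it; z points along the fingers, y is the line along which they close (so a half turn about z gives the same grasp; the last joint's range is limited). The gripper opens to 88 mm and grips with 3 to 60 N. Pads are 18 mm wide; open, the fingers measure 123 mm over their backs; the gripper's body (75 mm by 187 mm) begins 45 mm behind the grasp point.
Start: joints at [-1.294, 0.689, -0.195, 1.565, 0.157, 0.902, -0.215], TCP at [0.15, 0.607, 0.239] pointing down, gripper open.
Joint ranges: [-3.01, 3.01], [-0.46, 2.08], [-1.47, 1.51], [0.13, 2.56], [-1, 4.14], [0.04, 2.09], [-2.66, 2.66]. Speed limits (rad/s): [2.57, 2.57, 3.14, 3.14, 3.14, 3.14, 3.14].

INTERFACE

Orientations are given as a unit quaternion [x, y, z, w].
In Python, from workcell import ctrl gives the robot as it stands. The module is installed in compiled form; this text tells all that it offers.
- The arm moves only by the tool servo_tool, never from a script. Its argument "increments" is a list of rows, each an object with "dp": the shift along the tool's x, y, z as a fraction of full scale, a list of three; "angular": the turn, a rotation vector about the tool's x, y, z as a fraction of full scale, a list of three; "fingers": the opening in per cent of the stroke, from 0 (shut) to 100 (fully open). A call has 1 to 8 rows; each row is the pose to reach, as a shift and turn from the pose commanded when the call began, along the tool's axes at that moment, turning the shorter way round; what a row does not reach only later rows make up. Full scale, the value 1, is 0.5 m for a shift and 180 degrees for a turn. A row lasts 1/12 s, in which the tool goes at most 41.7 mm and 7.16 degrees, less where a joint would pass 70% of its speed; a pose out of reach is approached as far as the arm can. A call with a number of a shift or a turn outside -1 to 1 is refused whole. A call with a gripper value outside its range is refused whole. The fingers move at their own pace and stop on an object; "newtons" is the grip in N (left out, the last holds). Time passes only in rows, so rows that repeat a pose let the fingers close. It gives the time, the measured TCP pose, the force, the opening and the grip force at its end, in the units of the state.
- ctrl.observe(): the state, without advancing time (a new reading comes with each control period).
- ctrl.read_camera(name): name is "scene" or "top" or "wrist"; returns a dict with "image" (420x560x3 uint8, red, green, blue), "z_map" (420x560 float32, m along the optical axis (not along the pixel's ray), 0 where there is no reading), "K" (3x3 intrinsics, pixels), "R" (3x3) and "t" (3): a world point X has camera coordinates R X + t. Camera axes: x right, y down, z forward; pixel columns grow to the right and rows downward; lengths in m; the calibration is good to about 2 mm. A picture is of the moment at which its call begins.
- ctrl.finish_job(): hands the job in; it is judged then, once.
The state is a dict: "time": time; "q": joint angles; "joint_vel": joint speeds; "joint_efforts": joint torques, N m; "ee_pos": TCP position; "orientation": TCP orientation; "ft_force": force on the tool from outside, world axes, zero at the start; "wrist_torque": the same for the moment, N m; "opening": opening from 0.0 (shut) to 1.0 (fully open); "grasp_force": force on a finger pad.
Only numpy, scipy, OpenCV 4.12 (cv2) and the standard library are available. Lean on these libraries where they do the work, as an engineer would, in place of code of your own. Each camera call takes 0.05 s, during which the arm holds its last target. There are 200 camera calls.

TASK

Change the carton folder over to its next batch: first take the finished carton out of the folder's catch tray and set it right side up on the floor of the tote beside the one already packed, then fit the long forming plate over the two dowel pins of the folder's sloping bed, fully home and flush on the bed, and let go of it. The pin bar is clamped a little off centre each time, so look or feel for the pins. Leave the short forming plate, the packed carton, the bowl and the jar where they are.

Things in the scene. Friction and masses are not known exactly. Their poses are not given: they have to be found in the camera images.
- bed: Sloping aluminium bed of the carton folder, 150 mm along the slope by 210 mm across, fixed, tilted 0.45 rad (26 degrees). Origin: centre of its upper face, 85 mm above the bench. x points up the slope (away from the robot), y across, z is the face's outward normal (leaning to the robot). The drive housing, 110 mm high, begins 80 mm behind the origin, measured level.
- pin_slot (a point): Middle of the slot in the bed's face (= bed origin and axes). Two steel dowel pins stand along z at x = 0, 120 mm apart in y: 12 mm diameter, 22 mm tall, the last 3 mm tapering to 8 mm. Their bar is firmly clamped with its middle anywhere from y = -5 to +5 mm of this point; that offset is unmeasured and new each time: look or feel for it.
- folder: White carton folder, a fixed bench-top machine carrying the bed. Origin on the bench under the middle of the bed; x points away from the robot, z up. In front is its open catch tray: 140 mm (x) by 200 mm (y), middle at x = -152 mm, walls 4 mm thick and 22 mm high, floor 4 mm above the bench.
- plate: Long forming plate, white plastic, 80 (x) by 170 (y) by 10 mm thick, about 0.35 kg, flat on the bench right of the folder. Origin: centre of its underside, z up. Two 13.5 mm through holes at x = 0, y = -60 and +60 mm. Handle: upright fin in the middle, 60 mm along x, 14 mm thick in y, top 55 mm above the underside. Ribs at x = -35 and +35 mm, tops at 17 mm. Fits either way round.
- carton: Finished, closed cardboard carton 100 mm (x) by 58 mm (y) by 60 mm high, about 0.25 kg, standing in the folder's catch tray. Origin: centre of its underside, z up.
- tote: Open grey plastic tote, fixed on the bench at the left, 260 mm (x) by 180 mm (y) by 75 mm high outside, walls and floor 5 mm thick. Origin: centre of its underside. The half towards +x is free.
- packed: Carton like the finished one, already standing in the tote at its -x end with its long side along the tote's y (its middle at about x = -85 mm of the tote). Origin: centre of its underside. Leave it there.
- short_plate: Another white forming plate that does not fit, 80 by 120 mm, with its two holes only 72 mm apart and the same fin handle, lying near the long one. Origin: centre of its underside. Leave it.
- bowl: Steel bowl, 130 mm across, 60 mm high. Origin: centre of its foot. Leave it.
- jar: Glass jar with steel cap, 80 mm across, 110 mm high. Origin: centre of its underside. Leave it.
Not all that is in view belongs to the job. What is shaped like the carton but turquoise or yellow is not meant.

How it is judged:
On the way, in this order (a step that is already met when the one before it is completed fails the run):
1. the finished carton stands on the floor of the tote, let go (x of carton in the frame of tote between -0.125 and 0.125 m and y of carton in the frame of tote between -0.085 and 0.085 m and z of carton in the frame of tote below 0.012 m and angle between carton's own z axis and vertical below 0.15 rad and linear speed of carton below 0.03 m/s and contact force between carton and the fingers below 0.2 N), for 0.2 s.
2. the long forming plate is fully home on the two pins (x of plate in the frame of bed between -0.005 and 0.005 m and y of plate in the frame of bed between -0.009 and 0.009 m and z of plate in the frame of bed between -0.003 and 0.0025 m and angle between the z axis of plate and the z axis of bed, either way round below 0.04 rad), for 0.2 s.
At the end, for the whole second after the job is handed in: Carton upright (0.15 rad) on the tote floor (underside within 12 mm of the tote's). Long plate on both pins: underside within 2.5 mm of the bed, parallel within 0.04 rad, middle within 5 mm along and 9 mm across the slope. Both at rest and released (all of step 2 and x of carton in the frame of tote between -0.125 and 0.125 m and y of carton in the frame of tote between -0.085 and 0.085 m and z of carton in the frame of tote below 0.012 m and angle between carton's own z axis and vertical below 0.15 rad and linear speed of each of carton, plate below 0.02 m/s); the robot touches nothing.
It fails at once if the short plate, the packed carton, the bowl or the jar is moved more than 30 mm (distance of any of short_plate, packed, bowl, jar from where it was at the start of the episode above 0.03 m).
It also fails if it takes over 67 s, if anything falls off the work surface, if the arm or the gripper's body presses on something with over 40 N, if the wrist force passes 120 N, or if a joint passes its speed limit or range.

## Working session

There is one attempt and no reset: what is moved stays moved. The work goes in short steps, Python scripts to look and compute and a tool call to move; the robot and the scene stay as the last step left them, time stands still between calls to the robot, and variables do not carry over. Pictures are saved under pics/ and viewed, at most 10 in all, crops included, and the job is handed in when it is done.

Besides the shell and the picture viewer there is one more tool, called after ">>>" as a command line: name --argument value ..., lists and objects as JSON in quotes. servo_tool: Moves the arm, as the interface text tells. Its arguments: {"type":"object","properties":{"increments":{"type":"array"},"newtons":{"type":"number"}},"required":["increments"]}

```bash
mkdir -p pics
cat > h.py <<'E'
import numpy as np, cv2, pickle
from workcell import ctrl
from scipy.spatial.transform import Rotation as Ro
def cam(n,save=None):
    c=ctrl.read_camera(n)
    if save: cv2.imwrite('pics/'+save,c['image'][:,:,::-1])
    return c
def pts(c):
    z=c['z_map'];v,u=np.mgrid[:z.shape[0],:z.shape[1]]
    K=c['K'];P=np.stack([(u-K[0,2])/K[0,0]*z,(v-K[1,2])/K[1,1]*z,z],-1)
    return (P-c['t'])@c['R']
def rel(pos,R,fr=None):
    s=ctrl.observe() if fr is None else fr
    R0=Ro.from_quat(s['orientation'])
    dp=R0.inv().apply(np.array(pos)-s['ee_pos'])/0.5
    a=(R0.inv()*R).as_rotvec()/np.pi
    return dp.round(4),a.round(4)
E
python3 - <<'E'
from h import *
for n in('scene','top'):
    c=cam(n,n+'0.png'); pickle.dump(c,open(n+'0.pkl','wb'))
    print(n,c['t'],c['R'].round(2).tolist(),c['K'][0,0],-c['R'].T@c['t'])
s=ctrl.observe();print(s)
print(Ro.from_quat(s['orientation']).as_matrix().round(3))
E
```

```text
scene [ 0.39702821 -0.14941034  1.52835204] [[-0.87, 0.5, 0.01], [0.4, 0.71, -0.58], [-0.3, -0.5, -0.81]] 481.04906720358457 [0.86243666 0.67423887 1.14778908]
top [0.00579872 0.49507114 1.25506092] [[0.01, -1.0, 0.0], [-0.99, -0.01, -0.14], [0.14, -0.0, -0.99]] 425.68500216520306 [0.3103104  0.01481131 1.31293376]
{'time': 0.1, 'q': array([-1.29417992,  0.68987341, -0.19450634,  1.5661913 ,  0.15731102,
        0.90249124, -0.2150569 ]), 'joint_vel': array([-0.00126142, -0.00212582, -0.00057008, -0.00264909, -0.00043244,
        0.00113541,  0.00199819]), 'joint_efforts': array([-2.94184283e-03, -5.28498995e+01, -1.27095457e+00, -1.53836775e+01,
       -5.24640502e-02,  2.01551855e-03,  6.38655320e-05]), 'ee_pos': array([0.15019493, 0.60613145, 0.23801953]), 'orientation': array([ 1.21055705e-01,  9.92645404e-01, -7.85910660e-04, -2.95685079e-05]), 'ft_force': array([-0.57379102, -0.08261352,  0.71531171]), 'wrist_torque': array([ 0.01061004, -0.00789578, -0.02557665]), 'grasp_force': 0.0, 'opening': 1.0000646128576303}
[[-0.971  0.24  -0.   ]
 [ 0.24   0.971 -0.002]
 [-0.    -0.002 -1.   ]]
```

View pics/top0.png

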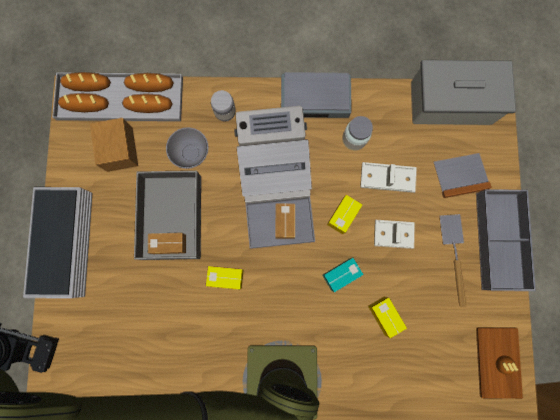

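View pics/scene0.png

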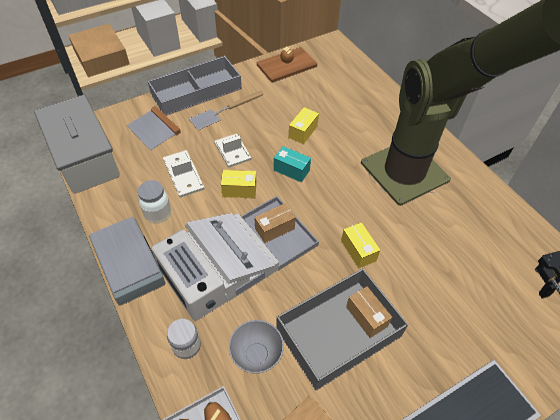

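Top view: the finished carton is the brown box in the catch tray at (286,221). It could be confused with the packed carton in the tote (166,243), the brown block (113,145), the yellow boxes (345,214), (224,278) and (389,317), and the turquoise box (343,274). The long plate is at (389,177), and the short one, its look-alike, at (395,234). By the description I choose (286,221) and (389,177).

Run:
```python
from h import *
c=pickle.load(open('top0.pkl','rb'));P=pts(c);im=c['image'];hsv=cv2.cvtColor(im,cv2.COLOR_RGB2HSV)
def box(name,u0,u1,v0,v1,z0,z1,m=None):
    S=np.zeros(P.shape[:2],bool);S[v0:v1,u0:u1]=1
    S&=(P[...,2]>z0)&(P[...,2]<z1)
    if m is not None:S&=m
    q=P[S]; r=cv2.minAreaRect((q[:,:2]*1000).astype(np.float32))
    print(name,len(q),'z %.4f'%np.median(q[:,2]),np.round(r[0],1),np.round(r[1],1),round(r[2],1),'mean',q.mean(0).round(4))
    return q
box('carton',268,304,195,245,.055,.075)
box('packed',145,188,228,258,.055,.075)
box('tote rim',128,206,165,265,.068,.09)
box('longplate',355,422,155,198,.004,.03)
box('long fin',355,422,155,198,.045,.07)
box('shortplate',368,420,215,252,.004,.03)
box('short fin',368,420,215,252,.045,.07)
box('bowl',160,212,122,170,.05,.07)
box('jar',340,375,112,150,.09,.13)
box('housing',232,310,105,150,.1,.125)
box('tray rim',240,320,195,250,.018,.028)
# bed plane
S=np.zeros(P.shape[:2],bool);S[143:196,242:308]=1
q=P[S];q=q[q[:,2]>.03]
n=None;k=np.ones(len(q),bool)
for i in range(6):
    m=q[k].mean(0);n=np.linalg.svd(q[k]-m,full_matrices=False)[2][2];n*=np.sign(n[2]);k=abs((q-m)@n)<.002
print('bed',m,n,k.sum(),'tilt',np.arccos(n[2]),'yaw',np.arctan2(-n[1],-n[0]))
r=cv2.minAreaRect((q[k][:,:2]*1000).astype(np.float32));print(r)
# closeup crops
a=cv2.resize(im[100:255,225:325],None,fx=3.8,fy=3.8,interpolation=cv2.INTER_CUBIC)
b=cv2.resize(im[100:255,340:440],None,fx=3.8,fy=3.8,interpolation=cv2.INTER_CUBIC)
cv2.imwrite('pics/crop0.png',np.hstack([a,b])[:,:,::-1])
```

```text
carton 677 z 0.0646 [471.4  -4.2] [99.2 56.6] 0.4 mean [ 0.471  -0.0042  0.0646]
packed 709 z 0.0657 [392.5 338.3] [ 74.6 118.1] 2.7 mean [0.3991 0.3453 0.0656]
tote rim 719 z 0.0739 [484.4 345.9] [260.6 182. ] 2.0 mean [0.4719 0.3494 0.0737]
longplate 1376 z 0.0107 [ 620. -331.] [135.9 212.1] 0.5 mean [ 0.6158 -0.3274  0.0111]
long fin 102 z 0.0553 [ 616.4 -328.2] [14.8 59.4] 84.4 mean [ 0.6157 -0.3276  0.0546]
shortplate 942 z 0.0109 [ 439.9 -341.4] [111.7 159.7] 0.5 mean [ 0.4365 -0.3389  0.0113]
short fin 118 z 0.0550 [ 438.1 -341.5] [15.  60.2] 86.9 mean [ 0.4374 -0.3406  0.0545]
bowl 293 z 0.0590 [691.5 295.1] [127.9 126.1] 2.5 mean [0.7022 0.3038 0.0583]
jar 462 z 0.1100 [ 741.8 -224.3] [68.9 69.3] 41.2 mean [ 0.7401 -0.224   0.1091]
housing 2729 z 0.1111 [735.1  37.6] [134.7 210.2] 3.5 mean [0.7341 0.037  0.1112]
tray rim 257 z 0.0224 [469.4  10.3] [138.4 200.1] 6.4 mean [0.4597 0.0065 0.0226]
bed [0.61776734 0.03669656 0.0859535 ] [0.9935196  0.02609936 0.11062384] 89 tilt 1.4599456021475103 yaw -3.1153290929889956
((617.7622680664062, 26.49036407470703), (4.73779296875, 192.1788787841797), 1.4238096475601196)
```

View pics/crop0.png

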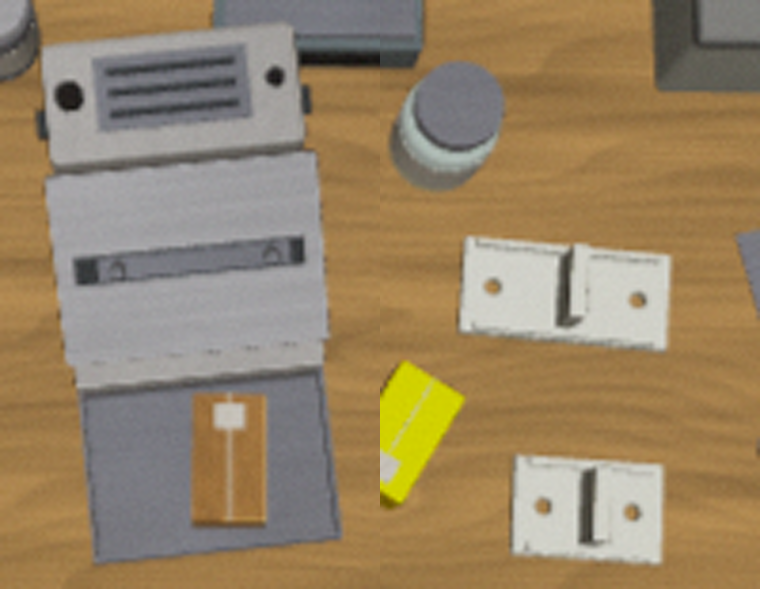

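The crop shows the closed brown carton alone in the tray, label up, at crop (230,460). The upper plate (565,293) has the wider hole spacing, so it is the long one. The pins show as small bumps in the bed slot at crop (118,268) and (270,252). Moving now.

>>> servo_tool --increments '[{"dp": [-0.64, -0.35, 0], "angular": [0, 0, -0.077], "fingers": 100}, {"dp": [-0.64, -0.35, 0], "angular": [0, 0, -0.077], "fingers": 100}, {"dp": [-0.64, -0.35, 0], "angular": [0, 0, -0.077], "fingers": 100}, {"dp": [-0.64, -0.35, 0], "angular": [0, 0, -0.077], "fingers": 100}, {"dp": [-0.64, -0.35, 0], "angular": [0, 0, -0.077], "fingers": 100}, {"dp": [-0.64, -0.35, 0], "angular": [0, 0, -0.077], "fingers": 100}, {"dp": [-0.64, -0.35, 0], "angular": [0, 0, -0.077], "fingers": 100}, {"dp": [-0.64, -0.35, 0], "angular": [0, 0, -0.077], "fingers": 100}]' --newtons 20

```text
time: 0.77
ee_pos: [0.3968, 0.3793, 0.2385]
orientation: [0.0, 1.0, -0.0, -0.0]
ft_force: [1.1, -0.5, 0.4]
opening: 1.002
grasp_force: 0.0
```

>>> servo_tool --increments '[{"dp": [-0.149, -0.767, 0.14], "angular": [0, 0, 0], "fingers": 100}, {"dp": [-0.149, -0.767, 0.14], "angular": [0, 0, 0], "fingers": 100}, {"dp": [-0.149, -0.767, 0.14], "angular": [0, 0, 0], "fingers": 100}, {"dp": [-0.149, -0.767, 0.14], "angular": [0, 0, 0], "fingers": 100}, {"dp": [-0.149, -0.767, 0.14], "angular": [0, 0, 0], "fingers": 100}, {"dp": [-0.149, -0.767, 0.14], "angular": [0, 0, 0], "fingers": 100}, {"dp": [-0.149, -0.767, 0.14], "angular": [0, 0, 0], "fingers": 100}, {"dp": [-0.149, -0.767, 0.14], "angular": [0, 0, 0], "fingers": 100}]'

```text
time: 1.43
ee_pos: [0.4578, 0.0571, 0.1795]
orientation: [0.0, 1.0, 0.0, -0.0]
ft_force: [-0.2, -0.6, -0.2]
opening: 1.002
grasp_force: 0.0
```

Run:
```python
from h import *
c=cam('wrist','w1.png');P=pts(c);S=(abs(P[...,2]-.065)<.008)&(abs(P[...,0]-.471)<.1)&(abs(P[...,1])<.08)
r=cv2.minAreaRect((P[S][:,:2]*1000).astype(np.float32));print(r,np.median(P[S][:,2]))
s=ctrl.observe();print(s['ee_pos'],s['q'].round(2),(-c['R'].T@c['t']).round(3))
```

```text
((495.93548583984375, 19.065475463867188), (150.10321044921875, 120.80025482177734), 0.04069160670042038) 0.0626431707435151
[0.45794118 0.04570605 0.17794756] [-0.01  0.6  -0.3   2.1   0.37  0.5   0.97] [0.383 0.058 0.324]
```

View pics/w1.png

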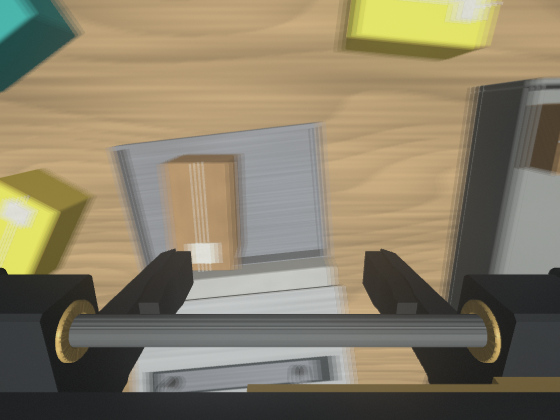

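The carton stands in the tray at (205,212), with its long side along x. The image is blurred because the arm was still moving; the hand occludes the bed. Aligning over the carton next.

>>> servo_tool --increments '[{"dp": [-0.026, -0.095, 0.04], "angular": [0, 0, 0], "fingers": 100}, {"dp": [-0.026, -0.095, 0.04], "angular": [0, 0, 0], "fingers": 100}, {"dp": [-0.026, -0.095, 0.04], "angular": [0, 0, 0], "fingers": 100}, {"dp": [-0.026, -0.095, 0.04], "angular": [0, 0, 0], "fingers": 100}, {"dp": [-0.026, -0.095, 0.04], "angular": [0, 0, 0], "fingers": 100}]'

```text
time: 1.9
ee_pos: [0.4709, 0.0136, 0.1603]
orientation: [-0.001, 1.0, 0.001, 0.0]
ft_force: [0.1, 0.9, -0.6]
opening: 1.002
grasp_force: 0.0
```

Run:
```python
from h import *
c=cam('wrist','w2.png');P=pts(c);hsv=cv2.cvtColor(c['image'],cv2.COLOR_RGB2HSV)
S=(abs(P[...,2]-.065)<.006)&(abs(P[...,0]-.471)<.08)&(abs(P[...,1])<.05)&(hsv[...,1]>60)
n,l,st,ce=cv2.connectedComponentsWithStats(S.astype(np.uint8));S=l==1+st[1:,4].argmax()
r=cv2.minAreaRect((P[S][:,:2]*1000).astype(np.float32));print(r,np.median(P[S][:,2]),S.sum())
s=ctrl.observe();print(s['ee_pos'],s['orientation'])
```

```text
((471.0711669921875, 10.301172256469727), (99.86911010742188, 27.770784378051758), 0.25255221128463745) 0.06261475621421808 3808
[0.47093672 0.01380789 0.16038004] [-1.18641347e-03  9.99998970e-01  7.23111253e-04  3.59118014e-04]
```

>>> servo_tool --increments '[{"dp": [0, -0.036, 0.05], "angular": [0, 0, 0], "fingers": 100}, {"dp": [0, -0.036, 0.12], "angular": [0, 0, 0], "fingers": 100}, {"dp": [0, -0.036, 0.19], "angular": [0, 0, 0], "fingers": 100}, {"dp": [0, -0.036, 0.24], "angular": [0, 0, 0], "fingers": 100}, {"dp": [0, -0.036, 0.27], "angular": [0, 0, 0], "fingers": 100}, {"dp": [0, -0.036, 0.27], "angular": [0, 0, 0], "fingers": 100}, {"dp": [0, -0.036, 0.27], "angular": [0, 0, 0], "fingers": 100}]'

```text
time: 2.53
ee_pos: [0.4707, -0.0048, 0.0249]
orientation: [-0.001, 1.0, 0.0, -0.0]
ft_force: [0.7, 0.2, 0.8]
opening: 1.002
grasp_force: 0.0
```

>>> servo_tool --increments '[{"dp": [0, 0, 0], "angular": [0, 0, 0], "fingers": 40}, {"dp": [0, 0, 0], "angular": [0, 0, 0], "fingers": 40}, {"dp": [0, 0, 0], "angular": [0, 0, 0], "fingers": 40}, {"dp": [0, 0, 0], "angular": [0, 0, 0], "fingers": 40}, {"dp": [0, 0, 0], "angular": [0, 0, 0], "fingers": 40}]' --newtons 20

```text
time: 2.95
ee_pos: [0.4715, -0.0061, 0.0256]
orientation: [0.0, 1.0, 0.001, 0.001]
ft_force: [-1.3, -0.8, 6.6]
opening: 0.655
grasp_force: 20.0
```

>>> servo_tool --increments '[{"dp": [0, 0, -0.04], "angular": [0, 0, 0], "fingers": 40}, {"dp": [0, 0, -0.1], "angular": [0, 0, 0], "fingers": 40}, {"dp": [0, 0, -0.17], "angular": [0, 0, 0], "fingers": 40}, {"dp": [0, 0, -0.24], "angular": [0, 0, 0], "fingers": 40}, {"dp": [-0.01, 0.06, -0.28], "angular": [0, 0, 0], "fingers": 40}, {"dp": [-0.02, 0.12, -0.28], "angular": [0, 0, 0], "fingers": 40}, {"dp": [-0.03, 0.18, -0.28], "angular": [0, 0, 0], "fingers": 40}, {"dp": [-0.04, 0.24, -0.28], "angular": [0, 0, 0], "fingers": 40}]'

```text
time: 3.62
ee_pos: [0.491, 0.114, 0.1655]
orientation: [0.001, 1.0, -0.0, 0.0]
ft_force: [0.3, 0.5, -3.1]
opening: 0.657
grasp_force: 20.0
```

>>> servo_tool --increments '[{"dp": [-0.01, 0.06, 0], "angular": [0, 0, -0.011], "fingers": 40}, {"dp": [-0.02, 0.12, 0], "angular": [0, 0, -0.011], "fingers": 40}, {"dp": [-0.03, 0.18, 0], "angular": [0, 0, -0.011], "fingers": 40}, {"dp": [-0.04, 0.24, 0], "angular": [0, 0, -0.011], "fingers": 40}, {"dp": [-0.05, 0.3, 0], "angular": [0, 0, -0.011], "fingers": 40}, {"dp": [-0.06, 0.36, 0], "angular": [0, 0, -0.011], "fingers": 40}, {"dp": [-0.07, 0.42, 0], "angular": [0, 0, -0.011], "fingers": 40}, {"dp": [-0.077, 0.468, 0], "angular": [0, 0, -0.011], "fingers": 40}]'

```text
time: 4.28
ee_pos: [0.529, 0.3496, 0.1645]
orientation: [-0.017, 1.0, 0.0, -0.001]
ft_force: [0.7, 1.3, -1.9]
opening: 0.656
grasp_force: 20.0
```

>>> servo_tool --increments '[{"dp": [0, 0, 0], "angular": [0, 0, 0], "fingers": 40}, {"dp": [0, 0, 0], "angular": [0, 0, 0], "fingers": 40}, {"dp": [0, 0, 0], "angular": [0, 0, 0], "fingers": 40}]'

```text
time: 4.53
ee_pos: [0.5293, 0.3456, 0.1642]
orientation: [-0.017, 1.0, -0.001, -0.001]
ft_force: [-0.5, -1.9, -3.0]
opening: 0.658
grasp_force: 20.0
```

Run:
```python
from h import *
c=cam('wrist','w3.png');P=pts(c)
cv2.imwrite('pics/w3.png',c['image'][:,:,::-1])
s=ctrl.observe();print(s['ee_pos'],s['orientation'],s['grasp_force'],s['opening'])
```

```text
[0.52957802 0.34503771 0.16436074] [-1.60537737e-02  9.99869948e-01 -1.42217803e-03 -5.83774525e-04] 19.997527208179235 0.656294741187987
```

View pics/w3.png

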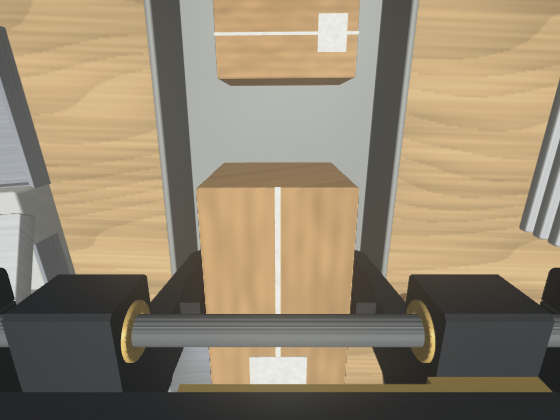

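The carton hangs upright in the fingers at (278,270), centred between the tote walls and clear of the packed one at (287,38). Lowering it.

>>> servo_tool --increments '[{"dp": [0, 0, 0.05], "angular": [0, 0, 0], "fingers": 40}, {"dp": [0, 0, 0.11], "angular": [0, 0, 0], "fingers": 40}, {"dp": [0, 0, 0.17], "angular": [0, 0, 0], "fingers": 40}, {"dp": [0, 0, 0.22], "angular": [0, 0, 0], "fingers": 40}, {"dp": [0, 0, 0.255], "angular": [0, 0, 0], "fingers": 40}, {"dp": [0, 0, 0.27], "angular": [0, 0, 0], "fingers": 40}, {"dp": [0, 0, 0.274], "angular": [0, 0, 0], "fingers": 40}, {"dp": [0, 0, 0.274], "angular": [0, 0, 0], "fingers": 40}]'

```text
time: 5.25
ee_pos: [0.5302, 0.3467, 0.0283]
orientation: [-0.016, 1.0, -0.0, 0.0]
ft_force: [-0.9, 0.1, -3.5]
opening: 0.652
grasp_force: 20.0
```

>>> servo_tool --increments '[{"dp": [0, 0, 0], "angular": [0, 0, 0], "fingers": 100}, {"dp": [0, 0, 0], "angular": [0, 0, 0], "fingers": 100}, {"dp": [0, 0, 0], "angular": [0, 0, 0], "fingers": 100}, {"dp": [0, 0, 0], "angular": [0, 0, 0], "fingers": 100}, {"dp": [0, 0, 0], "angular": [0, 0, 0], "fingers": 100}, {"dp": [0, 0, -0.03], "angular": [0, 0, 0], "fingers": 100}, {"dp": [0, 0, -0.08], "angular": [0, 0, 0], "fingers": 100}, {"dp": [0, 0, -0.15], "angular": [0, 0, 0], "fingers": 100}]'

```text
time: 5.92
ee_pos: [0.5281, 0.3463, 0.1016]
orientation: [-0.017, 1.0, -0.002, -0.002]
ft_force: [0.6, 0.6, 0.2]
opening: 1.004
grasp_force: 0.0
```

>>> servo_tool --increments '[{"dp": [0, 0, -0.08], "angular": [0, 0, 0], "fingers": 100}, {"dp": [0, 0, -0.16], "angular": [0, 0, 0], "fingers": 100}, {"dp": [0, 0, -0.23], "angular": [0, 0, 0], "fingers": 100}, {"dp": [0, 0, -0.23], "angular": [0, 0, 0], "fingers": 100}]'

```text
time: 6.25
ee_pos: [0.533, 0.3506, 0.226]
orientation: [-0.017, 1.0, 0.004, 0.006]
ft_force: [1.4, 1.0, -0.1]
opening: 1.003
grasp_force: 0.0
```

Run:
```python
from h import *
c=cam('top','t1.png');P=pts(c);pickle.dump(c,open('top1.pkl','wb'))
S=(P[...,2]>.055)&(P[...,2]<.071)&(P[...,0]>.4)&(P[...,0]<.6)&(P[...,1]>.29)&(P[...,1]<.41)
print(S.sum(),np.median(P[S],0) if S.sum() else '')
c=cam('wrist','w4.png');P=pts(c)
S=(P[...,2]>.05)&(P[...,2]<.072)&(P[...,0]>.45)&(P[...,0]<.6)&(P[...,1]>.29)&(P[...,1]<.41)
q=P[S];print(S.sum(),np.percentile(q,[2,50,98],0).round(4))
s=ctrl.observe();print(s['ee_pos'],s['orientation'],s['q'].round(2),-c['R'].T@c['t'])
```

```text
17 [0.5402587  0.32132759 0.06535435]
5796 [[0.481  0.3195 0.062 ]
 [0.5257 0.3474 0.0637]
 [0.5771 0.3752 0.0652]]
[0.53043709 0.34800741 0.21987612] [-0.01676648  0.99985751  0.00110081  0.00162247] [-0.47  0.73 -0.33  1.55  0.28  0.9   0.7 ] [0.45541266 0.34675604 0.36658377]
```

The carton stands flat on the tote floor, with its top at 0.064 across its whole face. Moving on to look at the bed.

>>> servo_tool --increments '[{"dp": [-0.04, -0.081, -0.08], "angular": [0, 0, 0.011], "fingers": 100}, {"dp": [-0.08, -0.162, -0.08], "angular": [0, 0, 0.011], "fingers": 100}, {"dp": [-0.12, -0.243, -0.08], "angular": [0, 0, 0.011], "fingers": 100}, {"dp": [-0.16, -0.324, -0.08], "angular": [0, 0, 0.011], "fingers": 100}, {"dp": [-0.2, -0.405, -0.08], "angular": [0, 0, 0.011], "fingers": 100}, {"dp": [-0.24, -0.486, -0.08], "angular": [0, 0, 0.011], "fingers": 100}, {"dp": [-0.28, -0.567, -0.08], "angular": [0, 0, 0.011], "fingers": 100}, {"dp": [-0.318, -0.648, -0.08], "angular": [0, 0, 0.011], "fingers": 100}]'

```text
time: 7.02
ee_pos: [0.6811, 0.0613, 0.2558]
orientation: [0.0, 1.0, -0.0, -0.002]
ft_force: [0.3, 1.0, 0.9]
opening: 0.999
grasp_force: 0.0
```

>>> servo_tool --increments '[{"dp": [0, 0, 0], "angular": [0, 0, 0], "fingers": 100}, {"dp": [0, 0, 0], "angular": [0, 0, 0], "fingers": 100}, {"dp": [0, 0, 0], "angular": [0, 0, 0], "fingers": 100}, {"dp": [0, 0, 0], "angular": [0, 0, 0], "fingers": 100}]'

```text
time: 7.35
ee_pos: [0.6803, 0.0658, 0.2569]
orientation: [-0.001, 1.0, 0.001, -0.001]
ft_force: [-0.1, -0.4, -0.3]
opening: 0.998
grasp_force: 0.0
```

Run:
```python
from h import *
c=cam('wrist','w5.png');pickle.dump(c,open('w5.pkl','wb'));P=pts(c)
s=ctrl.observe();print(s['ee_pos'],s['orientation'],s['time'])
q=P[150:330:4,60:500:4].reshape(-1,3)
```

```text
[0.68044618 0.06595627 0.25724741] [-1.22612141e-03  9.99998711e-01  5.87445878e-04 -8.54534949e-04] 7.4
```

View pics/w5.png

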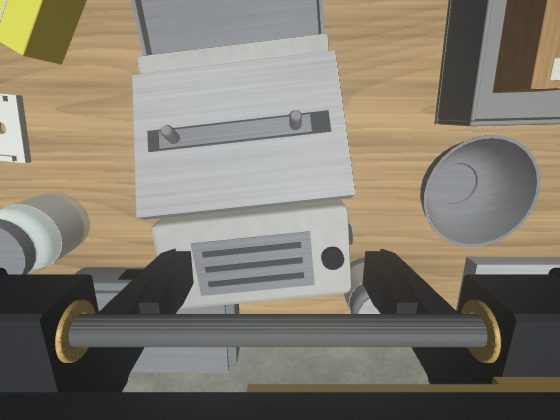

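The view is sharp: the bed's corners are at about (133,76), (336,54), (353,193) and (137,215). The two pins stand in the slot at (168,133) and (296,119).

```bash
cat > bed.py <<'E'
from h import *
c=pickle.load(open('w5.pkl','rb'));P=pts(c)
M=np.zeros(P.shape[:2],np.uint8);cv2.fillPoly(M,[np.array([(142,90),(330,66),(343,185),(145,205)])],1)
q=P[M>0];k=np.ones(len(q),bool)
for th in(.01,.005,.002,.0015,.0015,.0015):
    m=q[k].mean(0);n=np.linalg.svd(q[k]-m,full_matrices=False)[2][2];n*=np.sign(n[2]);k=abs((q-m)@n)<th
yaw=np.arctan2(-n[1],-n[0]);print('n',n,'tilt',np.arccos(n[2]),'yaw',yaw,np.degrees(yaw),k.mean())
# face outline in plane coords
D=np.zeros(P.shape[:2],np.uint8);D[40:225,120:365]=1
F=(abs((P-m)@n)<.003)&(D>0)
F=cv2.morphologyEx(F.astype(np.uint8),cv2.MORPH_OPEN,np.ones((5,5)))
F=cv2.morphologyEx(F,cv2.MORPH_CLOSE,np.ones((25,25)))&D
x=np.array([1,0,0.]);x-=x@n*n;x/=np.linalg.norm(x);y=np.cross(n,x)
# rays onto the plane for outline pixels
def ray(u,v,h=0.):
    o=-c['R'].T@c['t'];d=c['R'].T@np.linalg.inv(c['K'])@np.array([u,v,1.])
    return o+d*((m-o)@n+h)/(d@n)
cn=max(cv2.findContours(F,0,2)[0],key=cv2.contourArea)[:,0]
B=np.array([[(ray(u,v)-m)@x,(ray(u,v)-m)@y] for u,v in cn])
r=cv2.minAreaRect((B*1000).astype(np.float32));print('rect',r)
H=(P-m)@n;G=(H>.008)&(H<.026)&(M>0)
nn,l,st,ce=cv2.connectedComponentsWithStats(G.astype(np.uint8))
ang=np.radians(r[2]); ang-=np.round(ang/(np.pi/2))*np.pi/2
X=np.cos(ang)*x+np.sin(ang)*y;Y=np.cross(n,X);C=m+x*r[0][0]/1000+y*r[0][1]/1000
print('C',C,'X',X,'Y',Y)
for i in range(1,nn):
    if st[i,4]<20: continue
    S=l==i;T=S&(H>.018)
    for nm,SS in(('all',S),('top',T)):
        p=P[SS]-C;print(nm,ce[i].round(),SS.sum(),'bx %.4f by %.4f'%((p@X).mean(),(p@Y).mean()),'range',(p@X).min().round(4),(p@X).max().round(4),(p@Y).min().round(4),(p@Y).max().round(4),'h',H[SS].max().round(4))
np.savez('bed.npz',C=C,X=X,Y=Y,n=n)
E
python3 bed.py
```

```text
n [-0.43260054 -0.04775198  0.90032023] tilt 0.45029159549479103 yaw 0.1099384761103636 6.299010687223661 0.936362059996532
rect ((-14.757476806640625, -4.2265167236328125), (169.5049285888672, 208.5922393798828), 7.106360912322998)
C [0.61356377 0.0264755  0.07980274] X [0.8946599  0.10080156 0.43522718] Y [-1.11536648e-01  9.93759927e-01 -8.85025720e-04]
all [295. 118.] 185 bx 0.0113 by 0.0560 range 0.0039 0.0154 0.0504 0.0618 h 0.0234
top [295. 118.] 131 bx 0.0103 by 0.0561 range 0.0039 0.0154 0.0505 0.0618 h 0.0234
all [168. 133.] 195 bx 0.0111 by -0.0621 range 0.0041 0.0152 -0.0693 -0.0575 h 0.023
top [168. 133.] 123 bx 0.0102 by -0.0627 range 0.0041 0.0151 -0.0693 -0.0576 h 0.023
```

>>> servo_tool --increments '[{"dp": [0.04, -0.08, 0.03], "angular": [0, 0, 0.03], "fingers": 100}, {"dp": [0.04, -0.16, 0.03], "angular": [0, 0, 0.03], "fingers": 100}, {"dp": [0.04, -0.24, 0.03], "angular": [0, 0, 0.03], "fingers": 100}, {"dp": [0.04, -0.32, 0.03], "angular": [0, 0, 0.03], "fingers": 100}, {"dp": [0.04, -0.4, 0.03], "angular": [0, 0, 0.03], "fingers": 100}, {"dp": [0.04, -0.48, 0.03], "angular": [0, 0, 0.03], "fingers": 100}, {"dp": [0.04, -0.56, 0.03], "angular": [0, 0, 0.03], "fingers": 100}, {"dp": [0.04, -0.64, 0.03], "angular": [0, 0, 0.03], "fingers": 100}]'

```text
time: 8.07
ee_pos: [0.6612, -0.2564, 0.243]
orientation: [0.046, 0.999, 0.0, -0.0]
ft_force: [0.9, 0.5, -0.6]
opening: 0.998
grasp_force: 0.0
```

>>> servo_tool --increments '[{"dp": [0, -0.07, 0], "angular": [0, 0, 0], "fingers": 100}, {"dp": [0, -0.14, 0], "angular": [0, 0, 0], "fingers": 100}, {"dp": [0, -0.14, 0], "angular": [0, 0, 0], "fingers": 60}, {"dp": [0, -0.14, 0], "angular": [0, 0, 0], "fingers": 60}, {"dp": [0, -0.14, 0], "angular": [0, 0, 0], "fingers": 60}, {"dp": [0, -0.14, 0], "angular": [0, 0, 0], "fingers": 60}]'

```text
time: 8.57
ee_pos: [0.6555, -0.3228, 0.2429]
orientation: [0.046, 0.999, 0.001, 0.0]
ft_force: [0.7, 0.5, 0.1]
opening: 0.721
grasp_force: 0.0
```

Run:
```python
from h import *
c=cam('wrist','w6.png');pickle.dump(c,open('w6.pkl','wb'));P=pts(c)
s=ctrl.observe();print(s['ee_pos'],s['orientation'],s['time'])
W=c['image'].min(2)>150
def rect(nm,S):
    n,l,st,ce=cv2.connectedComponentsWithStats(S.astype(np.uint8));i=1+st[1:,4].argmax();S=l==i
    print(nm,S.sum(),ce[i],cv2.minAreaRect((P[S][:,:2]*1000).astype(np.float32)),P[S].mean(0))
R=(abs(P[...,0]-.616)<.07)&(abs(P[...,1]+.328)<.12)
rect('plate',W&R&(abs(P[...,2]-.011)<.008))
rect('fin',R&(P[...,2]>.048)&(P[...,2]<.06))
```

```text
[ 0.65548793 -0.32293093  0.24304258] [4.55350097e-02 9.98962371e-01 8.53949667e-04 1.23110470e-04] 8.6167
plate 8865 [268.20327129 144.14732092] ((617.3596801757812, -329.39434814453125), (170.2078399658203, 79.59168243408203), 84.81015014648438) [ 0.615328   -0.32914011  0.00969811]
fin 754 [267.17904509 149.63793103] ((617.2582397460938, -329.1304016113281), (13.99021053314209, 59.37886428833008), 84.72679901123047) [ 0.61669545 -0.32918157  0.05342937]
```

View pics/w6.png

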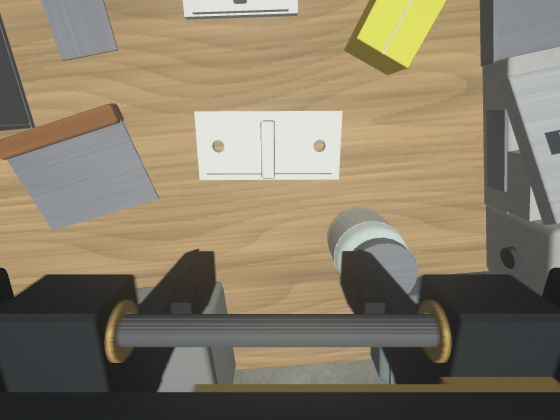

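The long plate is sharp at (268,145), with holes at (218,146) and (319,146). The tool is already parallel to it. The jar at (370,250) clears the hand. Descending on the fin.

>>> servo_tool --increments '[{"dp": [0.037, -0.01, 0.06], "angular": [0, 0, 0], "fingers": 50}, {"dp": [0.075, -0.02, 0.13], "angular": [0, 0, 0], "fingers": 50}, {"dp": [0.075, -0.02, 0.2], "angular": [0, 0, 0], "fingers": 50}, {"dp": [0.075, -0.02, 0.27], "angular": [0, 0, 0], "fingers": 50}, {"dp": [0.075, -0.02, 0.34], "angular": [0, 0, 0], "fingers": 50}, {"dp": [0.075, -0.02, 0.4], "angular": [0, 0, 0], "fingers": 50}, {"dp": [0.075, -0.02, 0.436], "angular": [0, 0, 0], "fingers": 50}, {"dp": [0.075, -0.02, 0.436], "angular": [0, 0, 0], "fingers": 50}]'

```text
time: 9.28
ee_pos: [0.6137, -0.3291, 0.0203]
orientation: [0.046, 0.999, 0.002, -0.004]
ft_force: [-1.4, -0.3, -0.2]
opening: 0.5
grasp_force: 0.0
```

>>> servo_tool --increments '[{"dp": [0, 0, 0], "angular": [0, 0, 0], "fingers": 50}, {"dp": [0, 0, 0], "angular": [0, 0, 0], "fingers": 50}, {"dp": [0, 0, 0], "angular": [0, 0, 0], "fingers": 50}]'

```text
time: 9.53
ee_pos: [0.618, -0.3326, 0.0272]
orientation: [0.047, 0.999, -0.001, 0.002]
ft_force: [1.0, -0.2, 0.7]
opening: 0.498
grasp_force: 0.0
```

>>> servo_tool --increments '[{"dp": [0, 0.005, 0.005], "angular": [0, 0, 0], "fingers": 50}, {"dp": [0, 0.005, 0.005], "angular": [0, 0, 0], "fingers": 0}, {"dp": [0, 0.005, 0.005], "angular": [0, 0, 0], "fingers": 0}, {"dp": [0, 0.005, 0.005], "angular": [0, 0, 0], "fingers": 0}, {"dp": [0, 0.005, 0.005], "angular": [0, 0, 0], "fingers": 0}, {"dp": [0, 0.005, 0.005], "angular": [0, 0, 0], "fingers": 0}, {"dp": [0, 0.005, 0.005], "angular": [0, 0, 0], "fingers": 0}, {"dp": [0, 0.005, 0.005], "angular": [0, 0, 0], "fingers": 0}]' --newtons 50

```text
time: 10.2
ee_pos: [0.6165, -0.3299, 0.0225]
orientation: [0.047, 0.999, 0.0, 0.0]
ft_force: [0.2, 0.4, 2.3]
opening: 0.156
grasp_force: 50.0
```

>>> servo_tool --increments '[{"dp": [0, 0, -0.07], "angular": [0, 0, 0], "fingers": 0}, {"dp": [0, 0, -0.14], "angular": [0, 0, 0], "fingers": 0}, {"dp": [0, 0, -0.21], "angular": [0, 0, 0], "fingers": 0}, {"dp": [0, 0, -0.28], "angular": [0, 0, 0], "fingers": 0}, {"dp": [0, 0, -0.35], "angular": [0, 0, 0], "fingers": 0}, {"dp": [0, 0, -0.42], "angular": [0, 0, 0], "fingers": 0}, {"dp": [0, 0, -0.42], "angular": [0, 0, 0], "fingers": 0}, {"dp": [0, 0, -0.42], "angular": [0, 0, 0], "fingers": 0}]'

```text
time: 10.87
ee_pos: [0.6171, -0.3304, 0.2337]
orientation: [0.048, 0.999, -0.001, 0.001]
ft_force: [-1.3, 0.5, -5.7]
opening: 0.154
grasp_force: 50.0
```

```bash
cat > held.py <<'E'
from h import *
# plate pose in tool frame from wrist view
def held(save):
    c=cam('wrist',save);s=ctrl.observe();R0=Ro.from_quat(s['orientation']);P=pts(c)
    T=R0.inv().apply((P-s['ee_pos']).reshape(-1,3)).reshape(P.shape)
    W=(c['image'].min(2)>120)&(T[...,2]>.002)&(T[...,2]<.022)&(abs(T[...,0])<.06)&(abs(T[...,1])<.1)
    n,l,st,ce=cv2.connectedComponentsWithStats(W.astype(np.uint8));i=1+st[1:,4].argmax();W=l==i
    q=T[W];k=np.ones(len(q),bool)
    for th in(.01,.004,.002,.001,.001):
        m=q[k].mean(0);nn=np.linalg.svd(q[k]-m,full_matrices=False)[2][2];nn*=-np.sign(nn[2]);k=abs((q-m)@nn)<th
    print('pose',s['ee_pos'].round(4),s['orientation'].round(4),'t',s['time'],'open',s['opening'])
    print('plate normal in tool',nn.round(4),'m',m.round(4),k.sum(),ce[i])
    # plane z at origin (upper face)
    print('upper face tool z at axis',m[2]+(nn[0]*m[0]+nn[1]*m[1])/nn[2])
    qq=q[k];r=cv2.minAreaRect((qq[:,:2]*1000).astype(np.float32));print('rect',r)
    return c,T,s,nn,m
if __name__=='__main__':
    import sys;c,T,s,nn,m=held(sys.argv[1]);pickle.dump((c,T,s,nn,m),open('held.pkl','wb'))
E
python3 held.py w7.png
```

```text
pose [ 0.6156 -0.3299  0.2312] [ 4.760e-02  9.989e-01  2.000e-04 -1.000e-03] t 10.9167 open 0.155559080289437
plate normal in tool [ 0.0022  0.0031 -1.    ] m [0.0124 0.0004 0.0115] 17543 [277.29252807 223.40553946]
upper face tool z at axis 0.011436016333692517
rect ((8.690628051757812, 0.311126708984375), (170.73902893066406, 59.11247253417969), 89.86744689941406)
```

View pics/w7.png

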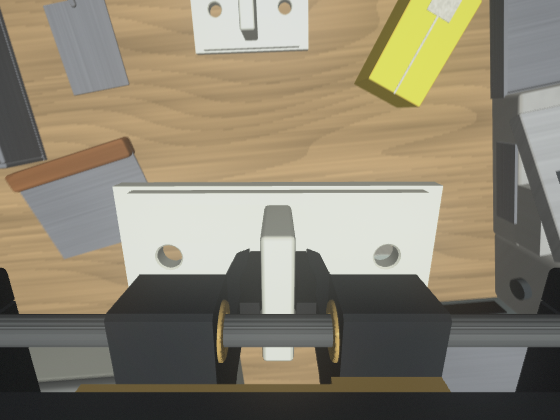

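The plate is held level at (278,230), parallel to the tool. Its holes are visible at (169,256) and (387,256). Next I work out the goal pose from the hole and pin positions.

```bash
cat > goal.py <<'E'
from h import *
def holes():
    c,T,s,nn,m=pickle.load(open('held.pkl','rb'));R0=Ro.from_quat(s['orientation'])
    o=R0.inv().apply(-c['R'].T@c['t']-s['ee_pos']);Ki=np.linalg.inv(c['K']);out=[]
    for u,v in((169,256),(387,256)):
        D=np.zeros(T.shape[:2],bool);D[v-18:v+18,u-20:u+20]=1
        g=c['image'].min(2);dev=(T-m)@nn
        S=D&((g<185)|(dev<-.0015))
        n,l,st,ce=cv2.connectedComponentsWithStats(S.astype(np.uint8));S=(l==1+st[1:,4].argmax()).astype(np.uint8)
        cn=cv2.findContours(S,0,2)[0][0][:,0].astype(float)
        d=(np.c_[cn,np.ones(len(cn))]@Ki.T)@c['R'];d=R0.inv().apply(d)
        p=o+d*(((m-o)@nn)/(d@nn))[:,None]
        e=cv2.fitEllipse((p[:,:2]*1000).astype(np.float32));print('hole',np.round(e[0],2),np.round(e[1],2),p[:,2].mean().round(4),S.sum())
        out.append([e[0][0]/1000,e[0][1]/1000,p[:,2].mean()])
    return np.array(out)
def pins():
    b=np.load('bed.npz');c=pickle.load(open('w5.pkl','rb'));P=pts(c);H=(P-b['C'])@b['n'];Ki=np.linalg.inv(c['K'])
    yaw=.1108;t=.45
    n=np.array([-np.sin(t)*np.cos(yaw),-np.sin(t)*np.sin(yaw),np.cos(t)]);Y=np.array([-np.sin(yaw),np.cos(yaw),0]);X=np.cross(Y,n)
    Q=[]
    for u,v in((168,133),(296,119)):
        D=np.zeros(H.shape,bool);D[v-14:v+14,u-14:u+14]=1
        p=P[D&(H>.0195)&(H<.026)]
        p=p-np.outer((p-b['C'])@b['n'],b['n']);e=cv2.minAreaRect((np.c_[(p-b['C'])@X,(p-b['C'])@Y]*1000).astype(np.float32))
        print('pin',np.round(e[0],2),np.round(e[1],2),len(p));Q.append(p.mean(0)*.5+.5*(b['C']+X*e[0][0]/1000+Y*e[0][1]/1000))
    Q=np.array(Q);print(Q.round(4),'sep',np.linalg.norm(Q[1]-Q[0]),'yaw from pins',np.arctan2(-(Q[1]-Q[0])[0],(Q[1]-Q[0])[1]))
    return Q.mean(0),X,Y,n
if __name__=='__main__':
    h=holes();Q,X,Y,n=pins();hm=h.mean(0)
    Rt=Ro.from_matrix(np.c_[-X,Y,-n])
    print('hm',hm.round(4),'Q',Q.round(4));np.savez('goal.npz',Q=Q,X=X,Y=Y,n=n,hm=hm,R=Rt.as_quat())
    for so in(.12,.04,.022,0):
        pos=Q+n*(.010+so)-Rt.apply(hm);print(so,pos.round(4),*rel(pos,Rt))
    print(Rt.as_quat())
E
python3 goal.py
```

```text
hole [ -1.64 -59.35] [13.32 14.29] 0.0113 482
hole [-1.39 60.35] [13.4  14.58] 0.0116 489
pin [  9.97 -63.23] [ 9.75 11.08] 107
pin [ 9.58 56.09] [10.26 10.87] 110
[[ 0.6295 -0.0353  0.0842]
 [ 0.6161  0.0832  0.084 ]] sep 0.11927467512453169 yaw from pins 0.11332170220765404
hm [-0.0015  0.0005  0.0114] Q [0.6228 0.024  0.0841]
0.12 [0.5604 0.0165 0.2108] [0.1757 0.6791 0.0414] [-0.0146 -0.1434 -0.0645]
0.04 [0.5949 0.0204 0.1388] [0.1072 0.6933 0.1854] [-0.0146 -0.1434 -0.0645]
0.022 [0.6027 0.0212 0.1226] [0.0918 0.6965 0.2178] [-0.0146 -0.1434 -0.0645]
0 [0.6122 0.0223 0.1027] [0.073  0.7004 0.2573] [-0.0146 -0.1434 -0.0645]
[-0.05397597  0.97329859  0.01235377  0.22276408]
```

>>> servo_tool --increments '[{"dp": [0.02, 0.08, -0.02], "angular": [-0.002, -0.018, -0.008], "fingers": 0}, {"dp": [0.04, 0.16, -0.02], "angular": [-0.004, -0.036, -0.016], "fingers": 0}, {"dp": [0.06, 0.24, -0.02], "angular": [-0.006, -0.054, -0.024], "fingers": 0}, {"dp": [0.08, 0.32, -0.02], "angular": [-0.008, -0.072, -0.032], "fingers": 0}, {"dp": [0.1, 0.4, -0.02], "angular": [-0.009, -0.09, -0.04], "fingers": 0}, {"dp": [0.12, 0.48, -0.01], "angular": [-0.011, -0.107, -0.048], "fingers": 0}, {"dp": [0.14, 0.56, 0], "angular": [-0.013, -0.125, -0.056], "fingers": 0}, {"dp": [0.165, 0.63, 0.02], "angular": [-0.0146, -0.1434, -0.0645], "fingers": 0}]'

```text
time: 11.58
ee_pos: [0.5673, -0.0308, 0.2276]
orientation: [-0.05, 0.979, 0.009, 0.196]
ft_force: [-0.4, 1.1, -4.7]
opening: 0.152
grasp_force: 50.0
```

>>> servo_tool --increments '[{"dp": [0, 0, 0], "angular": [0, 0, 0], "fingers": 0}, {"dp": [0, 0, 0], "angular": [0, 0, 0], "fingers": 0}, {"dp": [0, 0, 0], "angular": [0, 0, 0], "fingers": 0}, {"dp": [0, 0, 0], "angular": [0, 0, 0], "fingers": 0}]'

```text
time: 11.92
ee_pos: [0.5741, -0.0462, 0.2312]
orientation: [-0.039, 0.979, 0.003, 0.2]
ft_force: [-0.0, -0.6, -4.5]
opening: 0.155
grasp_force: 50.0
```

```bash
cat > to.py <<'E'
from h import *
g=np.load('goal.npz');Rt=Ro.from_quat(g['R']);s=ctrl.observe()
d=Rt.inv().apply(s['ee_pos']-(g['Q']+g['n']*.010-Rt.apply(g['hm'])))
print('t',s['time'],'F tool',Rt.inv().apply(s['ft_force']).round(1),'M',Rt.inv().apply(s['wrist_torque']).round(2),'grip',s['opening'],'err now in tool axes mm',(d*1000).round(1))
for so in(.04,.022,0): print(so,*rel(g['Q']+g['n']*(.010+so)-Rt.apply(g['hm']),Rt,s))
E
python3 to.py
```

```text
t 11.9167 F tool [ 2.1 -0.5  4.1] M [-0.02  0.72  0.08] grip 0.15542633312177076 err now in tool axes mm [ -15.   -63.9 -135.4]
0.04 [0.0245 0.1312 0.1892] [-0.0071 -0.0148 -0.0084]
0.022 [0.0228 0.132  0.2251] [-0.0071 -0.0148 -0.0084]
0 [0.0208 0.133  0.2691] [-0.0071 -0.0148 -0.0084]
```

>>> servo_tool --increments '[{"dp": [0.012, 0.065, 0.04], "angular": [-0.007, -0.015, -0.008], "fingers": 0}, {"dp": [0.0245, 0.131, 0.09], "angular": [-0.007, -0.015, -0.008], "fingers": 0}, {"dp": [0.0245, 0.131, 0.14], "angular": [-0.007, -0.015, -0.008], "fingers": 0}, {"dp": [0.0245, 0.131, 0.17], "angular": [-0.007, -0.015, -0.008], "fingers": 0}, {"dp": [0.0245, 0.131, 0.19], "angular": [-0.007, -0.015, -0.008], "fingers": 0}, {"dp": [0.0245, 0.131, 0.19], "angular": [-0.007, -0.015, -0.008], "fingers": 0}, {"dp": [0.0245, 0.131, 0.19], "angular": [-0.007, -0.015, -0.008], "fingers": 0}, {"dp": [0.0245, 0.131, 0.19], "angular": [-0.007, -0.015, -0.008], "fingers": 0}]'

```text
time: 12.58
ee_pos: [0.5919, 0.0117, 0.1427]
orientation: [-0.051, 0.973, 0.01, 0.225]
ft_force: [0.8, -1.6, -6.0]
opening: 0.156
grasp_force: 50.0
```

>>> servo_tool --increments '[{"dp": [0, 0, 0], "angular": [0, 0, 0], "fingers": 0}, {"dp": [0, 0, 0], "angular": [0, 0, 0], "fingers": 0}, {"dp": [0, 0, 0], "angular": [0, 0, 0], "fingers": 0}]'

```text
time: 12.83
ee_pos: [0.5916, 0.0154, 0.1419]
orientation: [-0.053, 0.973, 0.012, 0.223]
ft_force: [0.6, -0.2, -4.4]
opening: 0.152
grasp_force: 50.0
```

```bash
python3 to.py; python3 held.py w8.png
```

```text
t 12.8333 F tool [ 1.4 -0.3  4.3] M [0.06 0.83 0.06] grip 0.15220842551638294 err now in tool axes mm [  2.1  -4.6 -44.5]
0.04 [-0.0042  0.0092  0.009 ] [-0.0001  0.0001 -0.0004]
0.022 [-0.0042  0.0092  0.045 ] [-0.0001  0.0001 -0.0004]
0 [-0.0041  0.0092  0.089 ] [-0.0001  0.0001 -0.0004]
pose [0.5918 0.0152 0.1428] [-0.0535  0.9731  0.0119  0.2237] t 12.8833 open 0.15929393145057408
plate normal in tool [-3.9e-03  8.0e-04 -1.0e+00] m [0.015  0.0012 0.0145] 17438 [277.89520736 226.32933583]
upper face tool z at axis 0.014515347423122126
rect ((11.921148300170898, 0.8567047119140625), (58.687313079833984, 170.96926879882812), 0.05140075460076332)
```

View pics/w8.png

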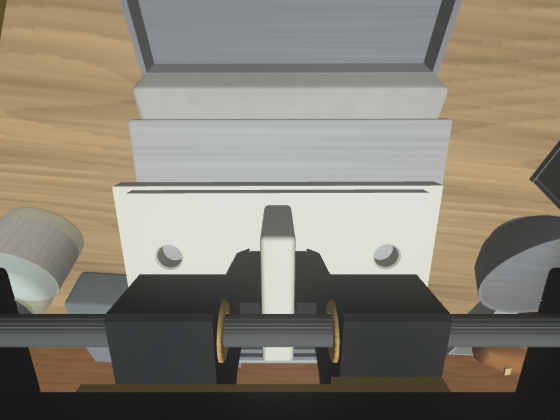

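Run:
```python
from h import *
def show(c,p,q,nm):
    R0=Ro.from_quat(q);print(nm,(R0.inv().apply(-c['R'].T@c['t']-p)*1000).round(2),(R0.inv()*Ro.from_matrix(c['R'].T)).as_rotvec().round(4))
c=pickle.load(open('w5.pkl','rb'));show(c,np.array([.68044618,.06595627,.25724741]),[-1.22612141e-03,9.99998711e-01,5.87445878e-04,-8.54534949e-04],'w5')
c=pickle.load(open('w6.pkl','rb'));show(c,np.array([.65548793,-.32293093,.24304258]),[4.55350097e-02,9.98962371e-01,8.53949667e-04,1.23110470e-04],'w6')
c,T,s,nn,m=pickle.load(open('held.pkl','rb'));show(c,s['ee_pos'],s['orientation'],'w8')
for i in range(4):
    a=ctrl.observe();c=cam('wrist');b=ctrl.observe();print(a['time'],a['ee_pos'].round(4),b['time'],b['ee_pos'].round(4),(-c['R'].T@c['t']).round(4))
    show(c,a['ee_pos'],a['orientation'],'pre');show(c,b['ee_pos'],b['orientation'],'post')
```

```text
w5 [  75.37    0.62 -144.23] [-0.2325 -0.2338  1.558 ]
w6 [  75.39    0.95 -144.49] [-0.2334 -0.234   1.5576]
w8 [  76.25    0.82 -143.92] [-0.2326 -0.2323  1.5581]
12.8833 [0.5918 0.0152 0.1428] 12.9333 [0.592  0.0155 0.1433] [0.4612 0.0017 0.2396]
pre [  75.9     0.75 -144.5 ] [-0.2331 -0.234   1.5572]
post [  76.13    0.59 -144.13] [-0.2324 -0.2333  1.558 ]
12.9333 [0.592  0.0155 0.1433] 12.9833 [0.592  0.0159 0.1436] [0.4612 0.0019 0.2401]
pre [  75.89    0.76 -144.5 ] [-0.2332 -0.234   1.5572]
post [  76.04    0.46 -144.31] [-0.2324 -0.2339  1.5579]
12.9833 [0.592  0.0159 0.1436] 13.0333 [0.592  0.0162 0.1438] [0.4612 0.0021 0.2403]
pre [  75.9     0.73 -144.5 ] [-0.2331 -0.2341  1.5572]
post [  75.94    0.45 -144.43] [-0.2326 -0.2342  1.5578]
13.0333 [0.592  0.0162 0.1438] 13.0833 [0.592  0.0166 0.1437] [0.4612 0.0024 0.2404]
pre [  75.89    0.75 -144.5 ] [-0.2331 -0.234   1.5573]
post [  75.88    0.48 -144.54] [-0.2328 -0.2344  1.5575]
```

```bash
cat > fix.py <<'E'
from h import *
import held
def tcp(c):
    R0=Ro.from_matrix(c['R'].T)*Ro.from_rotvec([-.2331,-.234,1.5572]).inv()
    return R0,-c['R'].T@c['t']-R0.apply([.0759,.00075,-.1445])
c,T,s,nn,m=pickle.load(open('held.pkl','rb'));R0,p=tcp(c)
s0=dict(s);s0['orientation']=R0.as_quat();s0['ee_pos']=p
T2=R0.inv().apply((pts(c)-p).reshape(-1,3)).reshape(T.shape)
W=(c['image'].min(2)>120)&(T2[...,2]>.004)&(T2[...,2]<.02)&(abs(T2[...,0])<.06)&(abs(T2[...,1])<.1)
q=T2[W];k=np.ones(len(q),bool)
for th in(.01,.004,.002,.001,.001):
    m=q[k].mean(0);nn=np.linalg.svd(q[k]-m,full_matrices=False)[2][2];nn*=-np.sign(nn[2]);k=abs((q-m)@nn)<th
print('n',nn.round(4),'m',m.round(4))
pickle.dump((c,T2,s0,nn,m),open('held.pkl','wb'))
E
python3 fix.py; python3 goal.py; python3 to.py
```

```text
n [-0.0026  0.0016 -1.    ] m [0.0145 0.001  0.0138]
hole [ -0.29 -59.13] [14.07 14.69] 0.0137 518
hole [ 0.19 60.76] [14.27 14.72] 0.0139 528
pin [  9.97 -63.23] [ 9.75 11.08] 107
pin [ 9.58 56.09] [10.26 10.87] 110
[[ 0.6295 -0.0353  0.0842]
 [ 0.6161  0.0832  0.084 ]] sep 0.11927467512453169 yaw from pins 0.11332170220765404
hm [-0.0001  0.0008  0.0138] Q [0.6228 0.024  0.0841]
0.12 [0.5607 0.0162 0.2136] [-0.0052  0.0062 -0.1529] [-0.0001  0.0011  0.0006]
0.04 [0.5952 0.0201 0.1416] [-0.0046  0.0062  0.0071] [-0.0001  0.0011  0.0006]
0.022 [0.603  0.0209 0.1253] [-0.0045  0.0062  0.0431] [-0.0001  0.0011  0.0006]
0 [0.6125 0.022  0.1055] [-0.0043  0.0062  0.0871] [-0.0001  0.0011  0.0006]
[-0.05397597  0.97329859  0.01235377  0.22276408]
t 13.0833 F tool [1.3 0.3 2.7] M [-0.02  0.82  0.04] grip 0.15282627317582195 err now in tool axes mm [  2.3  -3.1 -43.5]
0.04 [-0.0046  0.0062  0.0071] [-0.0001  0.0011  0.0006]
0.022 [-0.0045  0.0062  0.0431] [-0.0001  0.0011  0.0006]
0 [-0.0043  0.0062  0.0871] [-0.0001  0.0011  0.0006]
```

>>> servo_tool --increments '[{"dp": [-0.0046, 0.005, 0.01], "angular": [0, 0.001, 0], "fingers": 0}, {"dp": [-0.0046, 0.005, 0.01], "angular": [0, 0.001, 0], "fingers": 0}, {"dp": [-0.0046, 0.005, 0.01], "angular": [0, 0.001, 0], "fingers": 0}, {"dp": [-0.0046, 0.005, 0.01], "angular": [0, 0.001, 0], "fingers": 0}, {"dp": [-0.0046, 0.005, 0.01], "angular": [0, 0.001, 0], "fingers": 0}, {"dp": [-0.0046, 0.005, 0.01], "angular": [0, 0.001, 0], "fingers": 0}, {"dp": [-0.0046, 0.005, 0.01], "angular": [0, 0.001, 0], "fingers": 0}, {"dp": [-0.0046, 0.005, 0.01], "angular": [0, 0.001, 0], "fingers": 0}]'

```text
time: 13.75
ee_pos: [0.5955, 0.0206, 0.1391]
orientation: [-0.055, 0.973, 0.013, 0.222]
ft_force: [0.7, -0.3, -4.2]
opening: 0.155
grasp_force: 50.0
```

```bash
python3 to.py
```

```text
t 13.75 F tool [ 1.2 -0.4  4.1] M [-0.03  0.81 -0.01] grip 0.15531962791838064 err now in tool axes mm [  0.8   0.5 -37.6]
0.04 [-0.0016 -0.001  -0.0048] [ 0.0005 -0.0004  0.0008]
0.022 [-0.0016 -0.001   0.0312] [ 0.0005 -0.0004  0.0008]
0 [-0.0016 -0.0011  0.0752] [ 0.0005 -0.0004  0.0008]
```

>>> servo_tool --increments '[{"dp": [-0.0016, -0.001, 0.008], "angular": [0, 0, 0.001], "fingers": 0}, {"dp": [-0.0016, -0.001, 0.016], "angular": [0, 0, 0.001], "fingers": 0}, {"dp": [-0.0016, -0.001, 0.024], "angular": [0, 0, 0.001], "fingers": 0}, {"dp": [-0.0016, -0.001, 0.03], "angular": [0, 0, 0.001], "fingers": 0}, {"dp": [-0.0016, -0.001, 0.034], "angular": [0, 0, 0.001], "fingers": 0}, {"dp": [-0.0016, -0.001, 0.037], "angular": [0, 0, 0.001], "fingers": 0}, {"dp": [-0.0016, -0.001, 0.038], "angular": [0, 0, 0.001], "fingers": 0}, {"dp": [-0.0016, -0.001, 0.038], "angular": [0, 0, 0.001], "fingers": 0}]'

```text
time: 14.42
ee_pos: [0.6045, 0.0212, 0.1221]
orientation: [-0.054, 0.973, 0.013, 0.222]
ft_force: [-1.1, -0.2, -4.3]
opening: 0.152
grasp_force: 50.0
```

```bash
python3 to.py
```

```text
t 14.4167 F tool [ 2.9 -0.1  3.4] M [-0.07  0.89 -0.  ] grip 0.15231887716465595 err now in tool axes mm [  0.    0.1 -18.5]
0.04 [-0.     -0.0001 -0.0431] [ 0.0005 -0.0004 -0.0002]
0.022 [-0.0001 -0.0001 -0.0071] [ 0.0005 -0.0004 -0.0002]
0 [-0.0001 -0.0002  0.0369] [ 0.0005 -0.0004 -0.0002]
```

Over the pin tips with no contact force. Continuing down.

>>> servo_tool --increments '[{"dp": [0, 0, 0.004], "angular": [0, 0, 0], "fingers": 0}, {"dp": [0, 0, 0.008], "angular": [0, 0, 0], "fingers": 0}, {"dp": [0, 0, 0.012], "angular": [0, 0, 0], "fingers": 0}, {"dp": [0, 0, 0.016], "angular": [0, 0, 0], "fingers": 0}, {"dp": [0, 0, 0.02], "angular": [0, 0, 0], "fingers": 0}, {"dp": [0, 0, 0.02], "angular": [0, 0, 0], "fingers": 0}]'

```text
time: 14.92
ee_pos: [0.609, 0.0216, 0.1129]
orientation: [-0.054, 0.973, 0.013, 0.222]
ft_force: [-0.3, -0.1, -4.3]
opening: 0.155
grasp_force: 50.0
```

```bash
python3 to.py
```

```text
t 14.9167 F tool [ 2.1 -0.   3.7] M [-0.09  0.85  0.05] grip 0.15533967137595495 err now in tool axes mm [ 0.  -0.  -8.2]
0.04 [ 0.      0.0001 -0.0636] [ 0.0005 -0.0004 -0.0003]
0.022 [-0.      0.0001 -0.0276] [ 0.0005 -0.0004 -0.0003]
0 [-0.0001  0.      0.0164] [ 0.0005 -0.0004 -0.0003]
```

>>> servo_tool --increments '[{"dp": [0, 0, 0.004], "angular": [0, 0, 0], "fingers": 0}, {"dp": [0, 0, 0.008], "angular": [0, 0, 0], "fingers": 0}, {"dp": [0, 0, 0.012], "angular": [0, 0, 0], "fingers": 0}, {"dp": [0, 0, 0.015], "angular": [0, 0, 0], "fingers": 0}, {"dp": [0, 0, 0.017], "angular": [0, 0, 0], "fingers": 0}, {"dp": [0, 0, 0.018], "angular": [0, 0, 0], "fingers": 0}, {"dp": [0, 0, 0.018], "angular": [0, 0, 0], "fingers": 0}]'

```text
time: 15.5
ee_pos: [0.6125, 0.022, 0.1055]
orientation: [-0.054, 0.973, 0.013, 0.222]
ft_force: [-3.2, -0.5, 1.2]
opening: 0.152
grasp_force: 50.0
```

```bash
python3 to.py
```

```text
t 15.5 F tool [ 2.4 -0.1 -2.5] M [0.08 0.99 0.02] grip 0.15239156515688612 err now in tool axes mm [ 0.1 -0.   0. ]
0.04 [-0.      0.0001 -0.0801] [ 0.0004 -0.0003 -0.0002]
0.022 [-0.0001  0.0001 -0.0441] [ 0.0004 -0.0003 -0.0002]
0 [-0.0001  0.     -0.0001] [ 0.0004 -0.0003 -0.0002]
```

The plate touches the bed. A light press to make sure it is home, then release to a small opening (clear of the pins) and back off along the normal.

>>> servo_tool --increments '[{"dp": [0, 0, 0.003], "angular": [0, 0, 0], "fingers": 0}, {"dp": [0, 0, 0.004], "angular": [0, 0, 0], "fingers": 0}, {"dp": [0, 0, 0.004], "angular": [0, 0, 0], "fingers": 0}, {"dp": [0, 0, 0.004], "angular": [0, 0, 0], "fingers": 0}]'

```text
time: 15.83
ee_pos: [0.6125, 0.022, 0.1054]
orientation: [-0.054, 0.973, 0.013, 0.223]
ft_force: [-14.2, -3.7, 19.4]
opening: 0.154
grasp_force: 50.0
```

```bash
python3 to.py
```

```text
t 15.8333 F tool [  4.6  -2.2 -23.8] M [0.44 1.24 0.06] grip 0.15389163705882994 err now in tool axes mm [0.1 0.  0.1]
0.04 [-0.0002  0.     -0.0802] [0.0003 0.     0.0002]
0.022 [-0.0002 -0.     -0.0442] [0.0003 0.     0.0002]
0 [-0.0002 -0.0001 -0.0002] [0.0003 0.     0.0002]
```

>>> servo_tool --increments '[{"dp": [0, 0, 0], "angular": [0, 0, 0], "fingers": 40}, {"dp": [0, 0, 0], "angular": [0, 0, 0], "fingers": 40}, {"dp": [0, 0, 0], "angular": [0, 0, 0], "fingers": 40}, {"dp": [0, 0, 0], "angular": [0, 0, 0], "fingers": 40}, {"dp": [0, 0, -0.03], "angular": [0, 0, 0], "fingers": 40}, {"dp": [0, 0, -0.08], "angular": [0, 0, 0], "fingers": 40}, {"dp": [0, 0, -0.14], "angular": [0, 0, 0], "fingers": 40}, {"dp": [0, 0, -0.2], "angular": [0, 0, 0], "fingers": 40}]'

```text
time: 16.5
ee_pos: [0.5701, 0.0175, 0.1937]
orientation: [-0.054, 0.974, 0.014, 0.222]
ft_force: [-0.4, -1.1, 0.5]
opening: 0.4
grasp_force: 0.0
```

>>> servo_tool --increments '[{"dp": [0, 0, -0.06], "angular": [0, 0, 0], "fingers": 40}, {"dp": [0, 0, -0.06], "angular": [0, 0, 0], "fingers": 40}, {"dp": [0, 0, -0.06], "angular": [0, 0, 0], "fingers": 40}, {"dp": [0, 0, -0.06], "angular": [0, 0, 0], "fingers": 40}]'

```text
time: 16.83
ee_pos: [0.558, 0.0159, 0.2202]
orientation: [-0.054, 0.973, 0.013, 0.222]
ft_force: [0.3, 1.0, -0.4]
opening: 0.397
grasp_force: 0.0
```

Run:
```python
from h import *
b=np.load('goal.npz');s=ctrl.observe();print(s['ee_pos'],s['grasp_force'],s['ft_force'])
c=cam('wrist','w9.png');P=pts(c);D=P-b['Q'];x,y,h=D@b['X'],D@b['Y'],D@b['n']
W=(c['image'].min(2)>140)&(abs(x)<.045)&(abs(y)<.09)&(h>-.005)&(h<.03)
q=np.c_[x,y,h][W];f=q[abs(q[:,2]-.010)<.004]
A=np.linalg.lstsq(np.c_[f[:,:2],np.ones(len(f))],f[:,2],rcond=None)[0];print('upper face height at centre',A[2],'slopes',A[:2],'x',q[:,0].min(),q[:,0].max(),'y',q[:,1].min(),q[:,1].max())
```

```text
[0.55800448 0.01586726 0.22022509] 0.0 [ 0.27124862  1.03514704 -0.40205898]Traceback (most recent call last):
  File "<stdin>", line 5, in <module>
IndexError: boolean index did not match indexed array along axis 1; size of axis is 1680 but size of corresponding boolean axis is 560
```

View pics/w9.png

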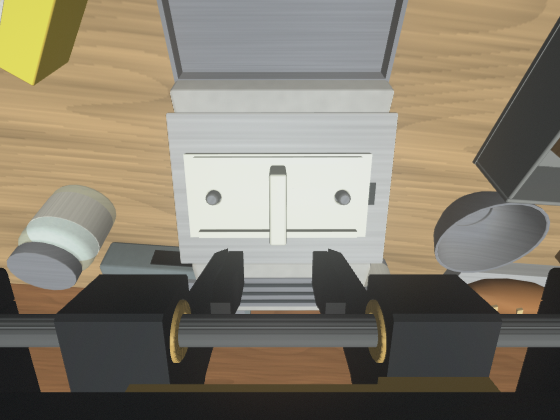

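The plate lies flat on the bed with both pins showing through its holes at (213,198) and (343,197). One numeric check, then hand in.

Run:
```python
from h import *
b=np.load('goal.npz')
c=cam('wrist');P=pts(c);D=P-b['Q'];x,y,h=D@b['X'],D@b['Y'],D@b['n']
W=(c['image'].min(2)>140)&(abs(x)<.045)&(abs(y)<.1)&(abs(h-.01)<.005)
f=np.stack([x[W],y[W],h[W]],1);A=np.linalg.lstsq(np.c_[f[:,:2],np.ones(len(f))],f[:,2],rcond=None)[0]
print('face height',A[2].round(4),'slopes',A[:2].round(4),'x',f[:,0].min(),f[:,0].max(),'y',f[:,1].min(),f[:,1].max())
c=cam('top');P=pts(c);S=(P[...,2]>.055)&(P[...,2]<.07)&(P[...,0]>.45)&(P[...,0]<.6)&(P[...,1]>.29)&(P[...,1]<.41)
print('carton',cv2.minAreaRect((P[S][:,:2]*1000).astype(np.float32)),np.median(P[S][:,2]))
ok=abs(A[2]-.01)<.002 and abs(A[:2]).max()<.03 and S.sum()>200
print(ok and ctrl.finish_job())
```

```text
face height 0.01 slopes [-0.0002 -0.0005] x -0.04036726082559399 0.03937108345191059 y -0.08556006540220226 0.08504630812452979
carton ((529.1781005859375, 346.8367614746094), (99.14977264404297, 58.730255126953125), 1.946700096130371) 0.0655182798575958
the job is handed in; nothing more can be done
None
```

The job is handed in at about 17 s of the 67 s allowed: the finished carton stands upright on the tote floor, and the long plate is flush on the bed with both pins through its holes, released (no verdict came back).

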